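Pack the weaving starter kit

TASK

Pack the weaving kit into the wooden caddy: lay the solid whorl disc flat in the round well and then stand the waisted bobbin upright in the middle of it, lay the square pin loom flat in the square well and the pointed shuttle flat in the long well. The open ring, the cone and the square-ended slat look similar but do not belong to the kit: leave them standing or lying where they are.

Things in the scene. Friction and masses are not known exactly. Their poses are not given: they have to be found in the camera images.
- whorl: Spindle whorl: a solid pale wooden disc, 56 mm across and 20 mm thick, lying flat, with only a small dark spot (10 mm) at its centre. About 45 g. Origin: centre of its underside, z up along its axis.
- bobbin: Empty bobbin: a pale wooden spool standing upright, 46 mm high, with flanges 44 mm across and 10 mm thick at foot and top and a waist 24 mm across between them; dark spot (12 mm) in the top. About 50 g. Origin: centre of its underside, z up along its axis.
- loom: Pin loom: a flat square pale wooden block 52 x 52 x 20 mm with a darker square middle and a border of tiny steel pins 3 mm high on top (the pins are look only). About 50 g. Origin: centre of its underside, x and y square to its sides, z up.
- shuttle: Weaving shuttle: a pale wooden bar 100 mm long, 30 mm wide and 22 mm high, both ends tapering to points (the straight sides run 70 mm), with a dark slot mark along its top. About 50 g. Origin: centre of its underside, x along its length, z up.
- round_well: Round well, 80 mm across inside, fixed in the dark wooden caddy, a flat tray 144 x 292 mm with a rim 20 mm high whose three wells stand side by side, 95 mm apart, in changing order; all three wells have the caddy's yaw, and their y axis runs along the row. Its floor is 4 mm above the origin (12 mm above the table) and its rim 12 mm above the origin (20 mm above the table). Origin: centre of its underside, z up.
- square_well: Square well, 76 x 76 mm inside, sides along its x and y, fixed in the dark wooden caddy, a flat tray 144 x 292 mm with a rim 20 mm high whose three wells stand side by side, 95 mm apart, in changing order; all three wells have the caddy's yaw, and their y axis runs along the row. Its floor is 4 mm above the origin (12 mm above the table) and its rim 12 mm above the origin (20 mm above the table). Origin: centre of its underside, z up.
- long_well: Long well, 124 mm inside along its x and 54 mm along its y, fixed in the dark wooden caddy, a flat tray 144 x 292 mm with a rim 20 mm high whose three wells stand side by side, 95 mm apart, in changing order; all three wells have the caddy's yaw, and their y axis runs along the row. Its floor is 4 mm above the origin (12 mm above the table) and its rim 12 mm above the origin (20 mm above the table). Origin: centre of its underside, z up.
- ring: Does not belong: an open pale wooden ring, 56 mm outside, 36 mm hole, 14 mm high, lying flat. Origin: centre of its underside.
- cone: Does not belong: a pale wooden cone standing upright, 60 mm high, 54 mm across at the foot and 24 mm at the flat top. Origin: centre of its underside.
- slat: Does not belong: a plain pale wooden slat with square ends, 100 x 30 x 10 mm, lying flat, no slot mark. Origin: centre of its underside, x along its length.

How it is judged:
On the way, in this order (a step that is already met when the one before it is completed fails the run):
1. the whorl lies flat in the round well (horizontal distance between whorl and round_well below 0.015 m and z of whorl in the frame of round_well between 0.001 and 0.008 m and angle between whorl's own z axis and vertical below 0.12 rad), for 0.2 s.
2. the bobbin stands upright on the whorl, which lies in the round well (all of step 1 and horizontal distance between bobbin and whorl below 0.015 m and z of bobbin in the frame of whorl between 0.017 and 0.024 m and angle between bobbin's own z axis and vertical below 0.12 rad), for 0.2 s.
At the end, for the whole second after the job is handed in: Whorl flat in the round well, loom in the square well, shuttle in the long well (centres within 15, 20 and 20 mm, seated on the floor within 4 mm, tilt under 0.12 rad); bobbin upright on the whorl within 15 mm of its centre; all four released and at rest (all of step 2 and horizontal distance between loom and square_well below 0.02 m and z of loom in the frame of square_well between 0.001 and 0.008 m and angle between each of loom, shuttle's own z axis and vertical below 0.12 rad and horizontal distance between shuttle and long_well below 0.02 m and z of shuttle in the frame of long_well between 0.001 and 0.008 m and linear speed of each of whorl, bobbin, loom, shuttle below 0.02 m/s and contact force between each of whorl, bobbin, loom, shuttle and the fingers below 0.1 N); the robot touches nothing.
It fails at once if the ring was moved by more than 20 mm or tipped over (distance of ring from where it was at the start of the episode above 0.02 m or angle between ring's own z axis and vertical above 0.5 rad).
It fails at once if the cone was moved by more than 20 mm or tipped over (distance of cone from where it was at the start of the episode above 0.02 m or angle between cone's own z axis and vertical above 0.5 rad).
It fails at once if the slat was moved by more than 20 mm or tipped over (distance of slat from where it was at the start of the episode above 0.02 m or angle between slat's own z axis and vertical above 0.5 rad).
It also fails if it takes over 99 s, if anything falls off the work surface, if the arm or the gripper's body presses on something with over 40 N, if the wrist force passes 120 N, or if a joint passes its speed limit or range.

ROBOT

A 6-joint arm with a two-finger parallel gripper is mounted at the origin on the work surface. World frame = base frame: x ahead of the robot, y to its left, z up, the work surface at z = 0. Lengths are in m, angles in rad, forces in N, time in s.
With the tool pointing down it reaches from about 0.35 to 0.775 m from the base axis. Payload 5.5 kg.
Tool frame: the origin (TCP) lies midway between the tips of the shut fingers; the grasp point (between the pads) lies 19 mm behind it; z points along the fingers, y is the direction in which the jaws open and shut (so a half turn about z gives the same grasp; the last joint's range is limited). The gripper opens to 85 mm and grips with 20 to 120 N. Pads are 22 mm wide; open, the fingers measure 114 mm over their backs; the gripper's body (76 mm by 85 mm) begins 54 mm behind the grasp point. The pads swing forward as they close: fully open they stand 13 mm farther back than shut.
Start: joints at [1.024, 0.313, 0.046, 1.304, 0, 1.431], TCP at [0.228, 0.528, 0.231] pointing down, gripper open.
Joint ranges: [-2.76, 2.76], [-0.86, 1.69], [-1.03, 1.26], [-2.2, 2.34], [-1.47, 1.5], [-3.14, 3.14]. Speed limits (rad/s): [2.57, 2.57, 3.14, 3.14, 3.14, 3.14].

INTERFACE

Orientations are given as a unit quaternion [w, x, y, z].
In Python, from workcell import env gives the robot as it stands.
- The arm moves only by the shell command python3 -m pendant 'ROWS' [FORCE]. ROWS is JSON, a list of rows, each a list of 3 entries, a list of its own where there are three numbers: the shift along the tool's x, y, z each as a share of 20 mm, from -1 to 1, then the turn about the tool's z as a share of 6 degrees, from -1 to 1, then the closure, from -1 (fully open) to 1 (shut). In form: [[[tx, ty, tz], turn, claw], ...]. A call has 1 to 12 rows; each row shifts and turns the commanded pose from where the row before left it, along the tool's axes as they then stand; what a row does not reach is not made up. A row lasts 1/8 s, in which the tool goes at most 62.5 mm and 10.7 degrees, less where a joint would pass 70% of its speed; a pose out of reach is approached as far as the arm can. A call with a number of a shift or a turn outside -1 to 1 is refused whole. A call with a gripper value outside its range is refused whole. The fingers move at their own pace and stop on an object; FORCE is the grip in N (left out, the last holds). Time passes only in rows, so rows that do not move let the fingers close. It gives the time, the measured TCP pose, the force and the opening at its end, in the units of the state.
- env.get_state(): the state, without advancing time (a new reading comes with each control period).
- env.read_camera(name): name is "scene" or "top" or "wrist"; returns a dict with "color" (480x640x3 uint8, blue, green, red), "mtx" (3x3 intrinsics, pixels), "view" (4x4, takes a point from world to camera coordinates). Camera axes: x right, y down, z forward; pixel columns grow to the right and rows downward; lengths in m; the calibration is good to about 2 mm. The wrist camera is an equidistant fisheye: a pixel r from the principal point sees the ray r / f radians off the axis. A picture is of the moment at which its call begins. There is no depth.
- env.hand_in(): hands the job in, once; it reports no verdict.
Trained networks look in the newest picture that a camera, given by its name, has taken for a name from the list of things; names that differ only in an ending like _2 or _b are one class to them, and where a whole thing is asked for, a point or a joint stands for the part that bears it (a point fixed in the world has none). Each returns a list of dicts, best first, with "p" (0 to 1); they miss things now and then, are a little off and sometimes report something else, mostly with a low value. They report only what shows in the picture. A call takes as long as a camera call.
- env.boxes_of(camera, thing): "location" ([column, row] in pixels, amid what is visible of it).
- env.cut_out(camera, thing): "region" (480x640 bool, what is visible of it) and "location" ([column, row] in pixels, amid what is visible of it).
The state is a dict: "clock": time; "joint_pos": joint angles; "qvel": joint speeds; "tau": joint torques, N m; "tcp_pos": TCP position; "orientation": TCP orientation; "wrist_force": force on the tool from outside, world axes, zero at the start; "ft_torque": the same for the moment, N m; "finger_gap": finger opening in m.
Only numpy, scipy, OpenCV 4.12 (cv2) and the standard library are available. Lean on these libraries where they do the work, as an engineer would, in place of code of your own. Each camera call takes 0.05 s, during which the arm holds its last target.

## Working session

There is one attempt and no reset: what is moved stays moved. The work goes in short steps, Python scripts to look and compute and a shell command to move; the robot and the scene stay as the last step left them, time stands still between calls to the robot, and variables do not carry over. Pictures are saved under pics/ and viewed, and the job is handed in when it is done.

```bash
ls; mkdir -p pics; python3 - <<'E'
from workcell import env
import cv2
print(env.get_state())
for n in ["scene","top","wrist"]:
    r=env.read_camera(n); cv2.imwrite(f"pics/{n}0.png",r["color"]); print(n,r["mtx"],r["view"])
    for t in ["whorl","bobbin","loom","shuttle","round_well","square_well","long_well","ring","cone","slat"]:
        print(t,[(d["location"],round(d["p"],2)) for d in env.boxes_of(n,t)][:2])
E
```

```text
pics
{'clock': 0.0, 'joint_pos': array([1.02437057e+00, 3.13965978e-01, 4.50042172e-02, 1.30361584e+00,
       2.69633345e-05, 1.43121940e+00]), 'qvel': array([ 0.00057252, -0.00032809,  0.00121965, -0.00046169,  0.00013535,
       -0.00037401]), 'tau': array([ 4.34548720e-04, -4.80629396e+01,  2.98530972e+01,  1.93538703e-02,
       -2.18860414e-04,  6.29283804e-06]), 'tcp_pos': array([0.22726198, 0.52763365, 0.23043878]), 'orientation': array([-3.12230794e-04,  2.02024241e-01,  9.79380116e-01, -8.34222203e-04]), 'wrist_force': array([ 0.15353275,  0.50650891, -0.25659389]), 'ft_torque': array([-0.0006106 , -0.05981003, -0.00842359]), 'finger_gap': 0.08559228474958581}
scene [[485.24437948   0.         314.67347765]
 [  0.         485.24437948 237.52598805]
 [  0.           0.           1.        ]] [[-0.21837449  0.97585518  0.0043872   0.10528836]
 [ 0.63863124  0.14630777 -0.75547613 -0.32042097]
 [-0.73787717 -0.16217491 -0.65516149  1.34329369]
 [ 0.          0.          0.          1.        ]]
whorl [([239.9, 203.4], 0.81)]
bobbin [([310.5, 211.6], 0.82), ([239.8, 206.0], 0.6
[... 817 characters left out ...]
 [([303.3, 198.6], 0.56)]
long_well [([341.1, 203.8], 0.82)]
ring [([140.8, 212.4], 0.52)]
cone [([150.2, 282.8], 0.91)]
slat [([475.9, 218.1], 0.77)]
wrist [[371.64829954   0.         319.20995992]
 [  0.         371.64829954 237.00374429]
 [  0.           0.           1.        ]] [[ 3.94965952e-01  9.18695344e-01  8.72177589e-04 -5.74923880e-01]
 [ 8.84242030e-01 -3.80410979e-01  2.70930839e-01 -3.47270723e-02]
 [ 2.49234686e-01 -1.06237241e-01 -9.62598421e-01  3.77685596e-01]
 [ 0.00000000e+00  0.00000000e+00  0.00000000e+00  1.00000000e+00]]
whorl []
bobbin []
loom [([148.3, 431.3], 0.78)]
shuttle []
round_well []
square_well []
long_well []
ring []
cone [([263.1, 388.0], 0.58)]
slat []
```

View pics/scene0.png

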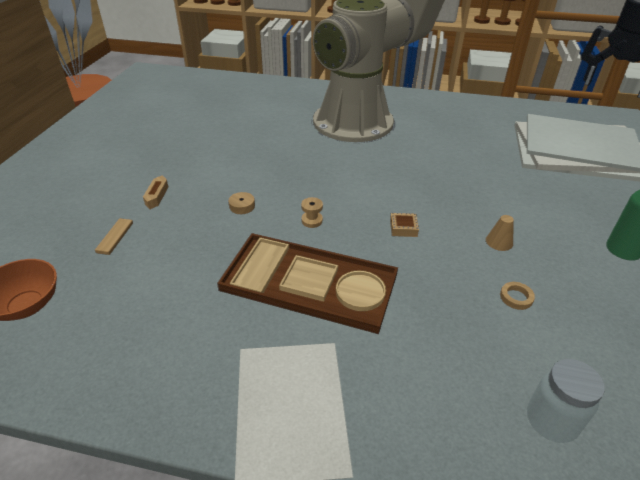

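View pics/top0.png

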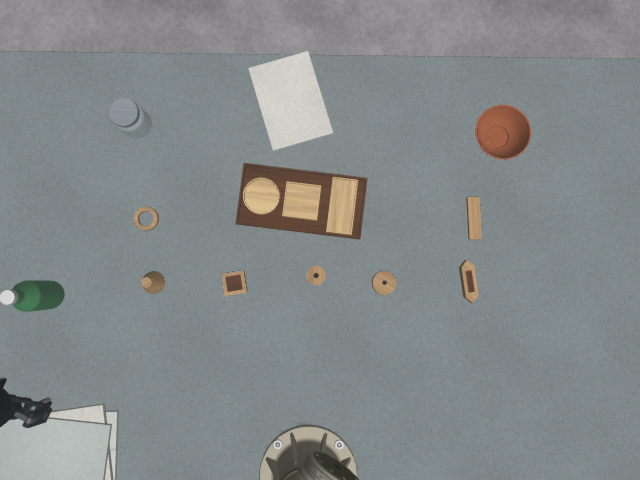

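```bash
cat > h.py <<'E'
from workcell import env
import cv2, numpy as np
from scipy.spatial.transform import Rotation as R
def tow(cam,uv,z):
    K=cam["mtx"];V=cam["view"]
    d=V[:3,:3].T@np.linalg.solve(K,[uv[0],uv[1],1]); c=-V[:3,:3].T@V[:3,3]
    return c+d*(z-c[2])/d[2]
def proj(cam,p):
    q=cam["view"][:3,:3]@np.asarray(p)+cam["view"][:3,3]; u=cam["mtx"]@q; return u[:2]/u[2]
def tool():
    s=env.get_state(); o=s["orientation"]; return s["tcp_pos"],R.from_quat([o[1],o[2],o[3],o[0]])
def plan(target,jaw=None):
    """target tcp xyz world; jaw = world yaw (rad) of the jaw axis wanted"""
    p,r=tool(); m=r.as_matrix()
    d=m.T@(np.array(target)-p)
    y=m[:,1]; now=np.arctan2(y[1],y[0])
    print("tcp",p.round(4),"jawyaw",round(np.degrees(now),2),"tilt z",m[:,2].round(3))
    print("shift mm tool",(d*1000).round(1),"shares",(d/.02).round(2))
    if jaw is not None:
        e=(jaw-now+np.pi/2)%np.pi-np.pi/2   # world ccw; tool z down so turn = -e
        print("turn deg about tool z",round(-np.degrees(e),2),"shares",round(-np.degrees(e)/6,2))
E
python3 - <<'E'
from h import *
c=env.read_camera("top")
H=dict(whorl=.01,bobbin=.023,loom=.01,shuttle=.011,round_well=.012,square_well=.012,long_well=.012,ring=.007,cone=.03,slat=.005)
top=dict(whorl=.02,bobbin=.046,loom=.02,shuttle=.022,ring=.014,slat=.01)
im=c["color"].copy()
for t in H:
    for d in env.cut_out("top",t)[:2]:
        m=d["region"].astype(np.uint8)
        cs,_=cv2.findContours(m,cv2.RETR_EXTERNAL,cv2.CHAIN_APPROX_NONE); k=max(cs,key=cv2.contourArea)
        z=top.get(t,H[t])
        P=np.array([tow(c,x[0],z)[:2] for x in k]).astype(np.float32)
        rc=cv2.minAreaRect(P*1000); 
        print(t,round(d["p"],2),"loc",tow(c,d["location"],H[t])[:2].round(4),"rect",np.round(rc[0],1),np.round(rc[1],1),round(rc[2],1))
        cv2.drawContours(im,cs,-1,(0,0,255),1)
cv2.imwrite("pics/top1.png",im)
E
```

```text
whorl 0.62 loc [ 0.4305 -0.1636] rect [ 432.5 -171.6] [52.9 53.2] 0.0
whorl 0.15 loc [ 0.4402 -0.3705] rect [ 437.6 -367.7] [98.2 35.9] 8.4
bobbin 0.67 loc [ 0.451  -0.0127] rect [447.8 -15. ] [38.3 39.9] 45.4
loom 0.68 loc [0.424  0.1749] rect [429.2 172.3] [52.  55.9] 8.6
shuttle 0.75 loc [0.6323 0.1163] rect [633.1 113.5] [84.3 83.7] 0.6
shuttle 0.61 loc [ 0.4413 -0.3705] rect [ 437.6 -367.3] [98.  35.7] 8.0
round_well 0.92 loc [0.6286 0.1199] rect [632.2 115.5] [80.2 86.6] 0.6
round_well 0.74 loc [0.4275 0.3617] rect [429.6 359.4] [47.7 50. ] 46.1
square_well 0.91 loc [0.6189 0.0209] rect [622.1  18.6] [85.  84.7] 82.3
long_well 0.74 loc [ 0.6178 -0.0736] rect [612.2 -74.1] [ 63.6 132.5] 84.5
long_well 0.63 loc [ 0.4458 -0.0151] rect [448.6 -15.8] [41.7 41.8] 0.4
ring 0.89 loc [0.5975 0.3666] rect [579.  379.5] [49.1 53.5] 0.5
ring 0.23 loc [0.624  0.0247] rect [622.4  19.7] [82.1 83.4] 83.1
cone 0.62 loc [0.4322 0.3606] rect [429.7 356.7] [50.2 52.2] 1.6
slat 0.71 loc [ 0.5929 -0.387 ] rect [ 587.4 -384.7] [35.4 99.5] 89.3
```

The top view shows, from left to right: ring (146,218), cone (152,283), loom (234,283), bobbin (316,275), whorl (384,282), shuttle (470,282) and slat (475,218). In the caddy, the round well is at (261,196), the square at (302,201) and the long at (342,206). Some network outlines are off, so I'll measure by colour.

```bash
python3 - <<'E'
from h import *
c=env.read_camera("top"); im=c["color"]
hsv=cv2.cvtColor(im,cv2.COLOR_BGR2HSV)
wood=((hsv[...,0]<25)&(hsv[...,1]>70)).astype(np.uint8)
spots=dict(whorl=(384,282,.02),bobbin=(316,275,.046),loom=(234,283,.02),shuttle=(470,282,.022),ring=(146,218,.014),cone=(152,282,.0),slat=(475,218,.01),caddy=(302,201,.02))
out=cv2.resize(im,None,fx=3,fy=3,interpolation=cv2.INTER_CUBIC)
cs,_=cv2.findContours(wood,cv2.RETR_EXTERNAL,cv2.CHAIN_APPROX_NONE)
vis=im.copy(); cv2.drawContours(vis,cs,-1,(0,0,255),1)
for n,(u,v,z) in spots.items():
    k=[q for q in cs if cv2.pointPolygonTest(q,(u,v),True)>-5 and cv2.contourArea(q)>50]
    if not k: print(n,"none"); continue
    k=max(k,key=cv2.contourArea)
    P=np.array([tow(c,x[0],z)[:2]*1000 for x in k]).astype(np.float32)
    rc=cv2.minAreaRect(P); el=cv2.fitEllipse(P)
    print(n,"rect",np.round(rc[0],1),np.round(rc[1],1),round(rc[2],1),"ell",np.round(el[0],1),np.round(el[1],1))
# wells: bright wood
well=((hsv[...,0]<30)&(hsv[...,2]>150)&(hsv[...,1]>60)).astype(np.uint8)
cs,_=cv2.findContours(well,cv2.RETR_EXTERNAL,cv2.CHAIN_APPROX_NONE)
for q in cs:
    if cv2.contourArea(q)>500:
        P=np.array([tow(c,x[0],.012)[:2]*1000 for x in q]).astype(np.float32); rc=cv2.minAreaRect(P)
        print("well",np.round(rc[0],1),np.round(rc[1],1),round(rc[2],1))
cv2.drawContours(vis,cs,-1,(0,255,0),1)
v=cv2.resize(vis[150:320,120:500],None,fx=2.1,fy=2.1,interpolation=cv2.INTER_NEAREST); cv2.imwrite("pics/seg.png",v)
E
```

```text
whorl rect [ 433.1 -172.2] [52. 54.] 45.1 ell [ 433.1 -172.2] [51.9 53.1]
bobbin rect [448.4 -14.4] [39.9 39.9] 45.4 ell [448.3 -14.6] [39.9 41. ]
loom rect [429.7 173. ] [50.2 52.7] 9.9 ell [429.3 172.4] [54.8 58.5]
shuttle rect [ 437.5 -368.9] [97.4 32.2] 6.5 ell [ 436.9 -369.1] [ 32.  101.9]
ring rect [577.3 381.1] [53.2 53.8] 46.3 ell [577.5 381.2] [52.7 54.4]
cone rect [429.  363.4] [48.2 48.8] 46.0 ell [429.  364.1] [47.  52.3]
slat rect [ 586.3 -385.8] [97.5 29.3] 2.2 ell [ 586.9 -385.7] [ 30.2 128.7]
caddy rect [621.4  19.6] [290.7 143.8] 83.5 ell [621.3  19.7] [160.8 360.9]
well [622.9  20.1] [82.3 82.8] 83.4
well [633.4 114.4] [82.6 84.3] 0.6
well [612.4 -75. ] [ 60.3 130.6] 83.5
well [ 808.5 -451.8] [ 96.1 128.9] 19.1
```

View pics/seg.png

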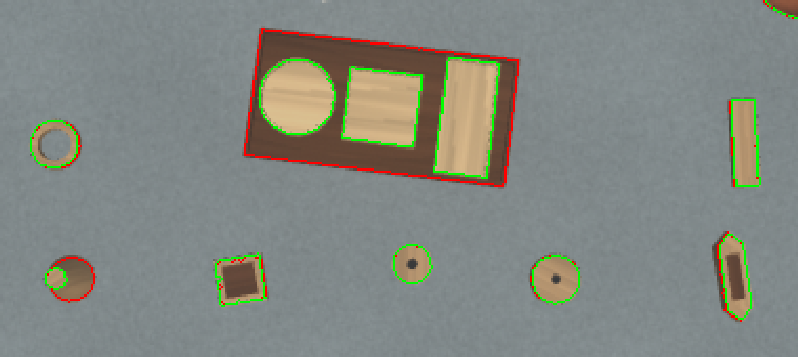

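```bash
python3 - <<'E'
from h import *
plan([.433,-.172,.16],np.radians(-6.5)); print(tool()[1].as_matrix().round(3)); print(env.get_state()["clock"])
E
```

```text
tcp [0.2275 0.5281 0.2313] jawyaw 66.69 tilt z [ 0.  0. -1.]
shift mm tool [-465.7 -561.7   71.3] shares [-23.28 -28.08   3.56]
turn deg about tool z 73.19 shares 12.2
[[-0.918  0.396  0.   ]
 [ 0.396  0.918  0.   ]
 [ 0.     0.    -1.   ]]
2.25
```

```bash
python3 -m pendant '[[[-1,-0.8,0],0,-1],[[-1,-0.8,0],0,-1],[[-1,-0.8,0],0,-1],[[-1,-0.8,0],0,-1],[[-1,-0.8,0],0,-1],[[-1,-0.8,0],0,-1],[[-1,-0.8,0],0,-1],[[-1,-0.8,0],0,-1],[[-1,-0.8,0],0,-1],[[-1,-0.8,0],0,-1],[[-1,-0.8,0],0,-1],[[-1,-0.8,0],0,-1]]' 40
python3 -m pendant '[[[-0.6,-1,0],0,-1],[[-0.6,-1,0],0,-1],[[-0.6,-1,0],0,-1],[[-0.6,-1,0],0,-1],[[-0.6,-1,0],0,-1],[[-0.6,-1,0],0,-1],[[-0.6,-1,0],0,-1],[[-0.6,-1,0],0,-1],[[-0.6,-1,0],0,-1],[[-0.6,-1,0],0,-1],[[-0.6,-1,0],0,-1],[[-0.6,-1,0],0,-1]]'
python3 -m pendant '[[[0,0,0],1,-1],[[0,0,0],1,-1],[[0,0,0],1,-1],[[0,0,0],1,-1],[[0,0,0],1,-1],[[0,0,0],1,-1],[[0,0,0],1,-1],[[0,0,0],1,-1],[[0,0,0],1,-1],[[0,0,0],1,-1],[[0,0,0],1,-1],[[0,0,0],1,-1]]'
python3 - <<'E'
from h import *
plan([.433,-.172,.14],np.radians(-6.5)); print(env.get_state()["joint_pos"])
E
```

```text
clock: 3.75
tcp_pos: [0.3723, 0.256, 0.2314]
orientation: [0.0, 0.202, 0.979, 0.0]
wrist_force: [0.1, 0.0, 0.8]
finger_gap: 0.0854
clock: 5.25
tcp_pos: [0.4093, -0.0214, 0.2315]
orientation: [0.0, 0.202, 0.979, 0.0]
wrist_force: [0.4, 0.3, -0.1]
finger_gap: 0.0853
clock: 6.75
tcp_pos: [0.4093, -0.0206, 0.2314]
orientation: [0.0, 0.74, 0.672, 0.0]
wrist_force: [0.2, 0.1, -0.4]
finger_gap: 0.0853
tcp [ 0.4093 -0.0206  0.2314] jawyaw -5.5 tilt z [ 0. -0. -1.]
shift mm tool [-148.4   38.1   91.4] shares [-7.42  1.91  4.57]
turn deg about tool z 1.0 shares 0.17
[-2.46779421e-01 -7.29233753e-03 -3.35978673e-01  1.24174175e+00
  7.10331722e-05  1.42009546e+00]
```

```bash
python3 -m pendant '[[[-0.93,0.24,0.57],0.17,-1],[[-0.93,0.24,0.57],0,-1],[[-0.93,0.24,0.57],0,-1],[[-0.93,0.24,0.57],0,-1],[[-0.93,0.24,0.57],0,-1],[[-0.93,0.24,0.57],0,-1],[[-0.93,0.24,0.57],0,-1],[[-0.93,0.24,0.57],0,-1],[[0,0,0],0,-1]]'
cat >> h.py <<'E'
def wproj(cam,p):
    q=cam["view"][:3,:3]@np.asarray(p)+cam["view"][:3,3]; K=cam["mtx"]
    rho=np.hypot(q[0],q[1]); th=np.arctan2(rho,q[2]); s=th/max(rho,1e-9)
    return np.array([K[0,0]*q[0]*s+K[0,2],K[1,1]*q[1]*s+K[1,2]])
def wtow(cam,uv,z):
    K=cam["mtx"];V=cam["view"]; a=np.array([(uv[0]-K[0,2])/K[0,0],(uv[1]-K[1,2])/K[1,1]]); th=np.hypot(*a)
    d=np.array([*(a/max(th,1e-9)*np.sin(th)),np.cos(th)]); d=V[:3,:3].T@d; c=-V[:3,:3].T@V[:3,3]
    return c+d*(z-c[2])/d[2]
def circ(c,r,z,n=60): return [[c[0]+r*np.cos(t),c[1]+r*np.sin(t),z] for t in np.linspace(0,2*np.pi,n)]
def wood(cam,near,z,lo=70):
    h=cv2.cvtColor(cam["color"],cv2.COLOR_BGR2HSV); m=((h[...,0]<25)&(h[...,1]>lo)).astype(np.uint8)
    cs,_=cv2.findContours(m,cv2.RETR_EXTERNAL,cv2.CHAIN_APPROX_NONE)
    k=[q for q in cs if cv2.contourArea(q)>50 and cv2.pointPolygonTest(q,(float(near[0]),float(near[1])),True)>-15]
    k=max(k,key=cv2.contourArea); return k
E
python3 - <<'E'
from h import *
plan([.433,-.172,.01],np.radians(-6.5))
c=env.read_camera("wrist"); im=c["color"].copy()
for z,col in((0,(0,255,0)),(.02,(0,0,255))):
    for p in circ((.433,-.172),.028,z): cv2.circle(im,tuple(int(x) for x in wproj(c,p).round()),1,col,-1)
cv2.imwrite("pics/w1.png",im)
E
```

```text
clock: 7.88
tcp_pos: [0.4311, -0.1738, 0.1389]
orientation: [-0.001, 0.746, 0.666, -0.0]
wrist_force: [0.5, 0.3, -0.5]
finger_gap: 0.0853
tcp [ 0.4311 -0.1738  0.1389] jawyaw -6.44 tilt z [-0.001  0.001 -1.   ]
shift mm tool [  1.9   1.8 128.9] shares [0.1  0.09 6.45]
turn deg about tool z 0.06 shares 0.01
```

View pics/w1.png

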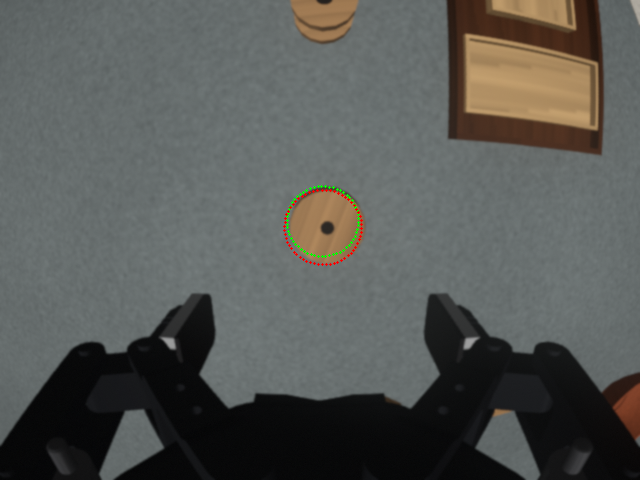

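```bash
python3 - <<'E'
from h import *
c=env.read_camera("wrist"); 
print(wtow(c,(327,228),.02)); a=proj(env.read_camera("top"),(.433,-.172,.02)); print(a)
E
python3 -m pendant '[[[0.05,0.1,1],0,-1],[[0,0,1],0,-1],[[0,0,1],0,-1],[[0,0,1],0,-1],[[0,0,1],0,-1],[[0,0,0.9],0,-1],[[0,0,0.45],0,-1],[[0,0,0.45],0,-1],[[0,0,0],0,-1]]'
python3 - <<'E'
from h import *
plan([.433,-.172,.003],np.radians(-6.5))
c=env.read_camera("wrist"); cv2.imwrite("pics/w2.png",c["color"])
E
```

```text
[ 0.4360402 -0.1717796  0.02     ]
[383.67347742 282.27254228]
clock: 9.15
tcp_pos: [0.4333, -0.1716, 0.0039]
orientation: [-0.0, 0.745, 0.667, -0.0]
wrist_force: [-0.2, 0.0, -0.8]
finger_gap: 0.0851
tcp [ 0.4333 -0.1716  0.0039] jawyaw -6.31 tilt z [-0.  0. -1.]
shift mm tool [-0.4 -0.3  0.9] shares [-0.02 -0.01  0.05]
turn deg about tool z 0.19 shares 0.03
```

View pics/w2.png

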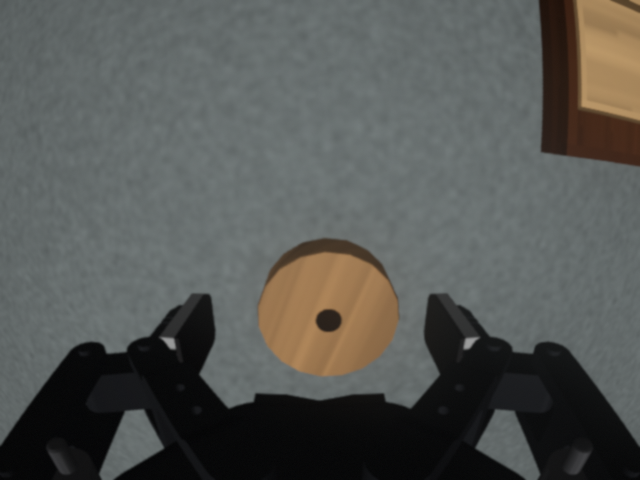

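```bash
python3 -m pendant '[[[0,0.1,0.05],0,-1],[[0,0,0],0,0],[[0,0,0],0,1],[[0,0,0],0,1],[[0,0,0],0,1],[[0,0,0],0,1],[[0,0,0],0,1]]' 40
python3 -m pendant '[[[0,0,-0.5],0,1],[[0,0,-1],0,1],[[0,0,-1],0,1],[[0,0,-1],0,1],[[0,0,-1],0,1],[[0,0,0],0,1]]'
python3 - <<'E'
from h import *
plan([.6325,.1143,.09],np.radians(-6.5))
c=env.read_camera("wrist"); cv2.imwrite("pics/w3.png",c["color"])
E
```

```text
clock: 10.07
tcp_pos: [0.4358, -0.1722, 0.0039]
orientation: [0.0, 0.745, 0.667, 0.0]
wrist_force: [-0.8, 0.7, 5.8]
finger_gap: 0.0541
clock: 10.82
tcp_pos: [0.4367, -0.1728, 0.0948]
orientation: [0.002, 0.745, 0.667, 0.001]
wrist_force: [0.2, 0.7, -1.4]
finger_gap: 0.054
tcp [ 0.4367 -0.1728  0.0948] jawyaw -6.33 tilt z [ 0.003 -0.002 -1.   ]
shift mm tool [307.  163.    4.9] shares [15.35  8.15  0.24]
turn deg about tool z 0.17 shares 0.03
```

View pics/w3.png

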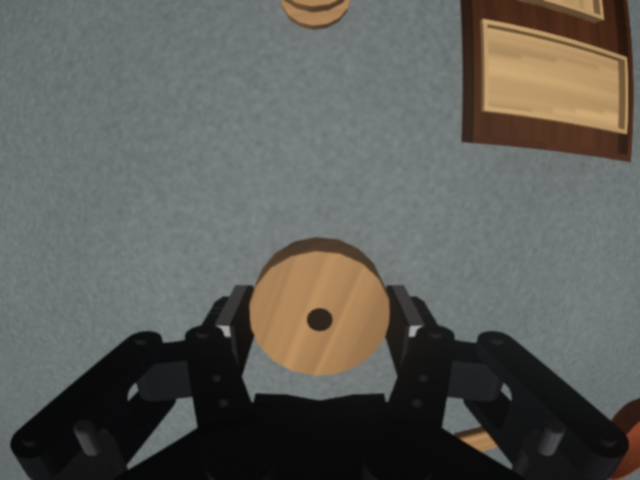

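```bash
python3 -m pendant '[[[0.96,0.51,0],0,1],[[0.96,0.51,0],0,1],[[0.96,0.51,0],0,1],[[0.96,0.51,0],0,1],[[0.96,0.51,0],0,1],[[0.96,0.51,0],0,1],[[0.96,0.51,0],0,1],[[0.96,0.51,0],0,1]]'
python3 -m pendant '[[[0.96,0.51,0],0,1],[[0.96,0.51,0],0,1],[[0.96,0.51,0],0,1],[[0.96,0.51,0],0,1],[[0.96,0.51,0],0,1],[[0.96,0.51,0],0,1],[[0.96,0.51,0],0,1],[[0.96,0.51,0],0,1],[[0,0,0],0,1]]'
python3 - <<'E'
from h import *
plan([.6325,.1143,.0175],np.radians(-6.5))
c=env.read_camera("wrist"); im=c["color"].copy()
for p in circ((.6325,.1143),.04,.02): cv2.circle(im,tuple(int(x) for x in wproj(c,p).round()),1,(0,0,255),-1)
cv2.imwrite("pics/w4.png",im)
E
```

```text
clock: 11.88
tcp_pos: [0.533, -0.0276, 0.0917]
orientation: [-0.001, 0.745, 0.667, -0.001]
wrist_force: [0.4, -0.7, -0.8]
finger_gap: 0.0541
clock: 13.0
tcp_pos: [0.6324, 0.117, 0.0929]
orientation: [0.0, 0.744, 0.668, 0.0]
wrist_force: [-0.1, -0.2, -1.0]
finger_gap: 0.0542
tcp [0.6324 0.117  0.0929] jawyaw -6.21 tilt z [ 0.001  0.    -1.   ]
shift mm tool [-2.7  0.3 75.4] shares [-0.13  0.02  3.77]
turn deg about tool z 0.29 shares 0.05
```

View pics/w4.png

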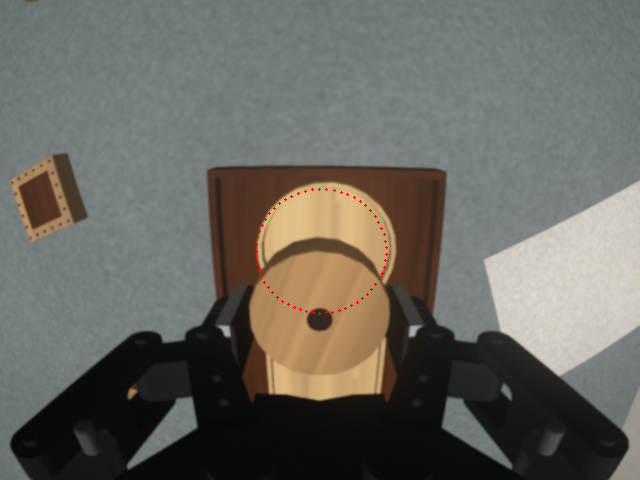

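```bash
python3 -m pendant '[[[-0.08,0.13,0.9],0.03,1],[[0,0,0.9],0,1],[[0,0,0.8],0,1],[[0,0,0.5],0,1],[[0,0,0.4],0,1],[[0,0,0.25],0,1],[[0,0,0],0,1]]'
python3 - <<'E'
from h import *
plan([.635,.1155,.0165],np.radians(-6.5))
c=env.read_camera("wrist"); cv2.imwrite("pics/w5.png",c["color"])
c=env.read_camera("scene"); cv2.imwrite("pics/s5.png",cv2.resize(c["color"][180:340,200:420],None,fx=3.5,fy=3.5))
E
```

```text
clock: 13.92
tcp_pos: [0.6339, 0.1134, 0.018]
orientation: [-0.0, 0.746, 0.666, -0.0]
wrist_force: [0.2, 0.4, -0.5]
finger_gap: 0.0542
tcp [0.6339 0.1134 0.018 ] jawyaw -6.51 tilt z [-0.  0. -1.]
shift mm tool [2.2 0.8 1.5] shares [0.11 0.04 0.07]
turn deg about tool z -0.01 shares -0.0
```

View pics/w5.png

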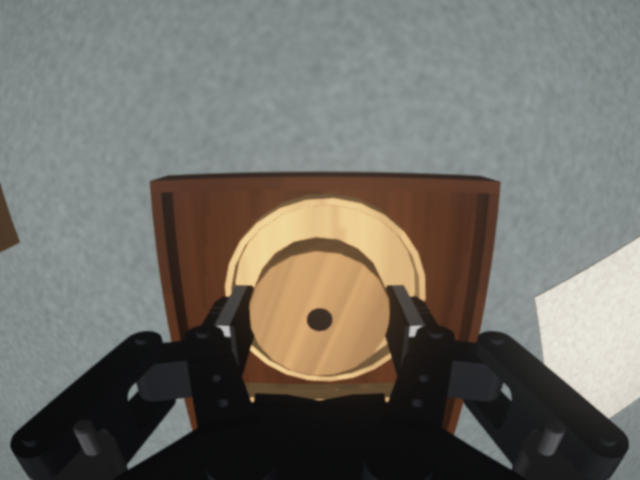

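View pics/s5.png

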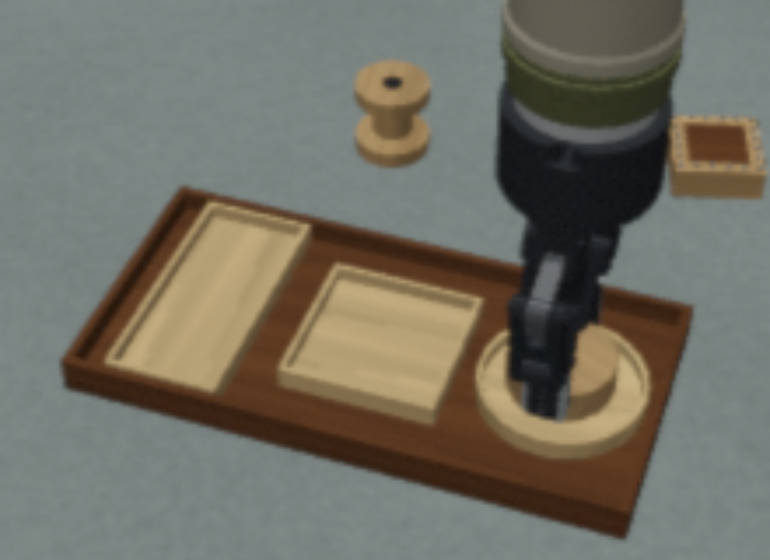

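```bash
python3 -m pendant '[[[0.1,0.1,0.07],0,1],[[0,0,0.05],0,1],[[0,0,0],0,0.2],[[0,0,0],0,-0.5],[[0,0,0],0,-0.55],[[0,0,0],0,-0.6]]'
python3 -m pendant '[[[0,0,-0.4],0,-0.6],[[0,0,-0.8],0,-0.6],[[0,0,-1],0,-1],[[0,0,-1],0,-1],[[0,0,-1],0,-1],[[0,0,-1],0,-1],[[0,0,0],0,-1]]'
python3 - <<'E'
from h import *
c=env.read_camera("wrist"); cv2.imwrite("pics/w6.png",c["color"])
plan([.45,-.0144,.1],np.radians(-6.5))
t=env.read_camera("top"); cv2.imwrite("pics/t6.png",cv2.resize(t["color"][150:320,120:500],None,fx=2.1,fy=2.1))
E
```

```text
clock: 14.78
tcp_pos: [0.6361, 0.1151, 0.0157]
orientation: [-0.0, 0.746, 0.666, -0.0]
wrist_force: [-0.2, -0.8, 0.2]
finger_gap: 0.0683
clock: 15.65
tcp_pos: [0.638, 0.1153, 0.1229]
orientation: [0.002, 0.746, 0.666, 0.002]
wrist_force: [-0.7, 0.8, -0.1]
finger_gap: 0.0855
tcp [0.6371 0.1152 0.1213] jawyaw -6.51 tilt z [ 0.003  0.    -1.   ]
shift mm tool [-150.  -171.2   20.7] shares [-7.5  -8.56  1.04]
turn deg about tool z -0.01 shares -0.0
```

View pics/w6.png

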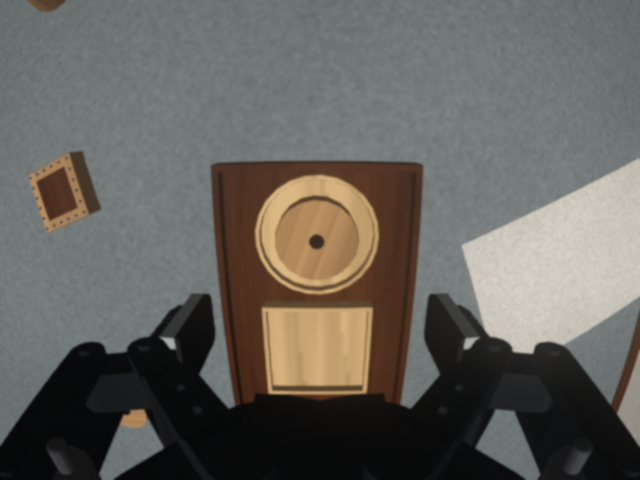

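```bash
python3 -m pendant '[[[-0.83,-0.94,0],0,-1],[[-0.83,-0.94,0],0,-1],[[-0.83,-0.94,0],0,-1],[[-0.83,-0.94,0],0,-1],[[-0.83,-0.94,0],0,-1],[[-0.83,-0.94,0],0,-1],[[-0.83,-0.94,0],0,-1],[[-0.83,-0.94,0],0,-1],[[-0.83,-0.94,0],0,-1],[[0,0,0],0,-1],[[0,0,0],0,-1]]'
python3 - <<'E'
from h import *
c=env.read_camera("wrist"); im=c["color"].copy()
for z,col in((0,(0,255,0)),(.046,(0,0,255))):
    for p in circ((.451,-.014),.022,z): cv2.circle(im,tuple(int(x) for x in wproj(c,p).round()),1,col,-1)
cv2.imwrite("pics/w7.png",im)
plan([.451,-.014,.006],np.radians(-6.5))
E
```

```text
clock: 17.12
tcp_pos: [0.4515, -0.014, 0.1195]
orientation: [0.0, 0.746, 0.666, 0.0]
wrist_force: [-0.3, 0.6, 0.1]
finger_gap: 0.0853
tcp [ 0.4518 -0.0139  0.1196] jawyaw -6.49 tilt z [ 0.  0. -1.]
shift mm tool [ -0.2  -0.8 113.6] shares [-0.01 -0.04  5.68]
turn deg about tool z 0.01 shares 0.0
```

View pics/w7.png

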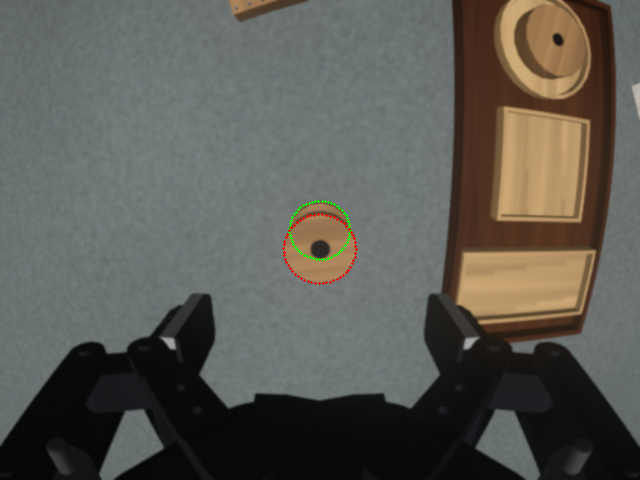

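```bash
python3 -m pendant '[[[0,-0.02,0.9],0,-1],[[0,0,0.9],0,-1],[[0,0,0.9],0,-1],[[0,0,0.9],0,-1],[[0,0,0.9],0,-1],[[0,0,0.7],0,-1],[[0,0,0.4],0,-1],[[0,0,0.25],0,-1],[[0,0,0],0,-1]]'
python3 -m pendant '[[[0,0,0],0,0],[[0,0,0],0,1],[[0,0,0],0,1],[[0,0,0],0,1],[[0,0,0],0,1],[[0,0,0],0,1],[[0,0,0],0,1]]' 40
python3 - <<'E'
from h import *
c=env.read_camera("wrist"); cv2.imwrite("pics/w8.png",c["color"])
plan([.451,-.014,.002],np.radians(-6.5))
E
```

```text
clock: 18.3
tcp_pos: [0.4508, -0.0141, 0.0026]
orientation: [-0.0, 0.746, 0.666, 0.0]
wrist_force: [0.2, 0.3, -0.2]
finger_gap: 0.086
clock: 19.18
tcp_pos: [0.4511, -0.0142, 0.0034]
orientation: [0.0, 0.746, 0.666, 0.0]
wrist_force: [-1.6, 0.2, 5.2]
finger_gap: 0.0422
tcp [ 0.451  -0.0142  0.0034] jawyaw -6.51 tilt z [ 0.001 -0.    -1.   ]
shift mm tool [ 0.2 -0.1  1.4] shares [ 0.01 -0.    0.07]
turn deg about tool z -0.01 shares -0.0
```

View pics/w8.png

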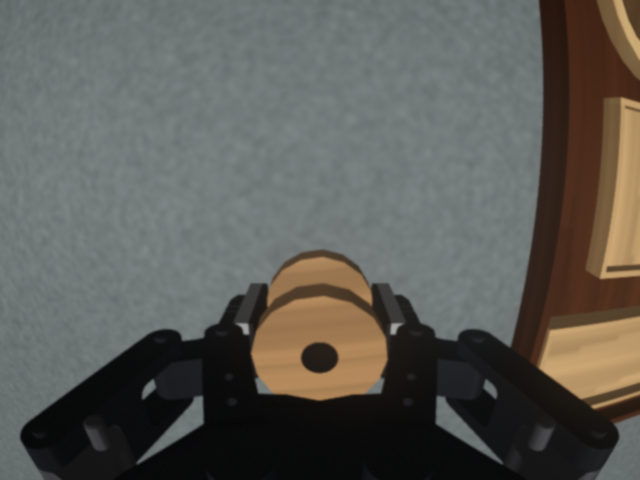

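```bash
python3 -m pendant '[[[0,0,-0.4],0,1],[[0,0,-0.9],0,1],[[0,0,-0.9],0,1],[[0,0,-0.9],0,1],[[0,0,-0.9],0,1],[[0,0,0],0,1]]'
python3 - <<'E'
from h import *
c=env.read_camera("wrist"); cv2.imwrite("pics/w9.png",c["color"])
plan([.6365,.1153,.08],np.radians(-6.5))
E
```

```text
clock: 19.98
tcp_pos: [0.452, -0.0143, 0.0842]
orientation: [0.001, 0.746, 0.666, 0.001]
wrist_force: [0.6, 0.2, -0.2]
finger_gap: 0.0423
tcp [ 0.4513 -0.0142  0.0832] jawyaw -6.51 tilt z [ 0.002 -0.    -1.   ]
shift mm tool [149.6 169.4   3.5] shares [7.48 8.47 0.17]
turn deg about tool z -0.01 shares -0.0
```

View pics/w9.png

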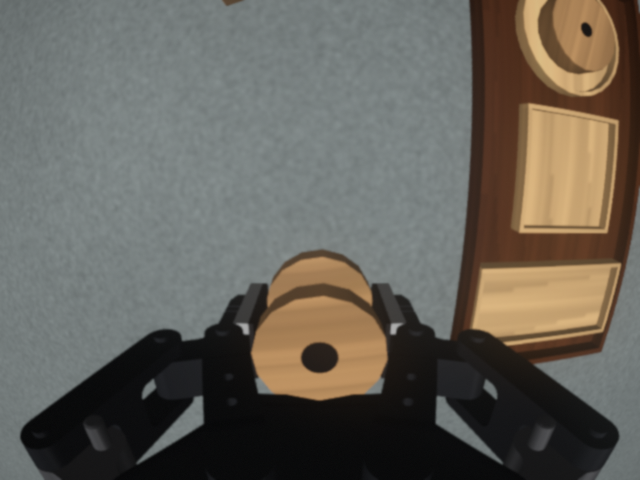

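```bash
python3 -m pendant '[[[0.83,0.94,0],0,1],[[0.83,0.94,0],0,1],[[0.83,0.94,0],0,1],[[0.83,0.94,0],0,1],[[0.83,0.94,0],0,1],[[0.83,0.94,0],0,1],[[0.83,0.94,0],0,1],[[0.83,0.94,0],0,1],[[0.83,0.94,0],0,1],[[0,0,0],0,1],[[0,0,0],0,1]]'
python3 - <<'E'
from h import *
c=env.read_camera("wrist"); im=c["color"].copy()
for p in circ((.6362,.1151),.028,.032): cv2.circle(im,tuple(int(x) for x in wproj(c,p).round()),1,(0,0,255),-1)
cv2.imwrite("pics/w10.png",im)
plan([.6362,.1151,.0355],np.radians(-6.5))
E
```

```text
clock: 21.4
tcp_pos: [0.6345, 0.1149, 0.0815]
orientation: [-0.001, 0.746, 0.666, -0.001]
wrist_force: [0.1, -0.8, 0.4]
finger_gap: 0.0422
tcp [0.6345 0.1147 0.0818] jawyaw -6.52 tilt z [-0.002 -0.    -1.   ]
shift mm tool [ 0.6  1.8 46.3] shares [0.03 0.09 2.32]
turn deg about tool z -0.02 shares -0.0
```

View pics/w10.png

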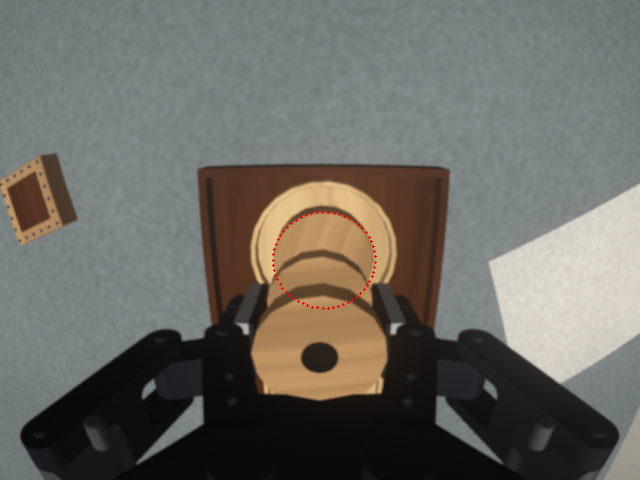

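```bash
python3 -m pendant '[[[0.06,0.08,0.6],0,1],[[0,0,0.6],0,1],[[0,0,0.5],0,1],[[0,0,0.35],0,1],[[0,0,0.15],0,1],[[0,0,0.08],0,1],[[0,0,0],0,1]]'
python3 - <<'E'
from h import *
plan([.6362,.1151,.0350],np.radians(-6.5))
c=env.read_camera("scene"); cv2.imwrite("pics/s11.png",cv2.resize(c["color"][200:330,300:420],None,fx=4,fy=4))
E
```

```text
clock: 22.32
tcp_pos: [0.6377, 0.1162, 0.0373]
orientation: [0.0, 0.746, 0.666, 0.0]
wrist_force: [-0.5, -0.6, -1.4]
finger_gap: 0.0425
tcp [0.6377 0.1162 0.0373] jawyaw -6.51 tilt z [ 0.001  0.    -1.   ]
shift mm tool [-1.3 -1.4  2.3] shares [-0.06 -0.07  0.12]
turn deg about tool z -0.01 shares -0.0
```

View pics/s11.png

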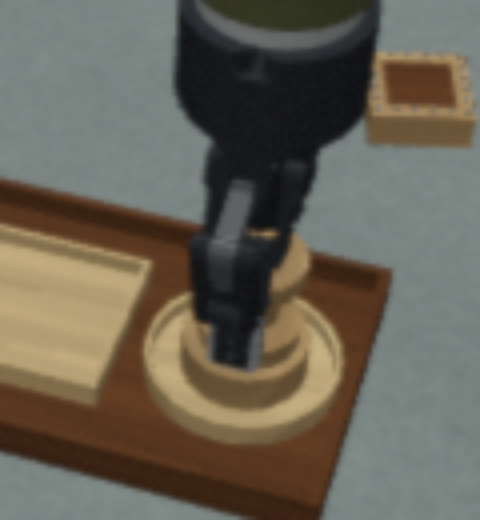

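Above the whorl, aligned. Lowering the last 2 mm in small steps, then releasing.

```bash
python3 -m pendant '[[[0,-0.05,0.06],0,1],[[0,0,0.05],0,1],[[0,0,0],0,1]]'
python3 -m pendant '[[[0,0,0],0,0.5],[[0,0,0],0,0],[[0,0,0],0,-0.3],[[0,0,0],0,-0.5],[[0,0,0],0,-0.5]]'
python3 -m pendant '[[[0,0,-0.3],0,-0.6],[[0,0,-0.8],0,-0.6],[[0,0,-1],0,-0.6],[[0,0,-1],0,-0.8],[[0,0,-1],0,-1],[[0,0,-1],0,-1],[[0,0,0],0,-1]]'
python3 - <<'E'
from h import *
c=env.read_camera("wrist"); cv2.imwrite("pics/w12.png",c["color"])
plan([.4325,.173,.1],np.radians(9.9))
c=env.read_camera("scene"); cv2.imwrite("pics/s12.png",cv2.resize(c["color"][200:330,220:420],None,fx=4,fy=4))
E
```

```text
clock: 22.75
tcp_pos: [0.6365, 0.1164, 0.0354]
orientation: [0.0, 0.746, 0.666, 0.0]
wrist_force: [-2.1, 0.7, 3.5]
finger_gap: 0.0425
clock: 23.38
tcp_pos: [0.6364, 0.1163, 0.0346]
orientation: [-0.0, 0.746, 0.666, -0.0]
wrist_force: [-0.4, -0.1, 0.5]
finger_gap: 0.064
clock: 24.25
tcp_pos: [0.6382, 0.1165, 0.1401]
orientation: [0.002, 0.746, 0.666, 0.002]
wrist_force: [1.4, -0.2, -0.5]
finger_gap: 0.0856
tcp [0.6374 0.1164 0.1385] jawyaw -6.51 tilt z [ 0.003  0.    -1.   ]
shift mm tool [  33.  -210.1   37.9] shares [  1.65 -10.51   1.89]
turn deg about tool z -16.41 shares -2.73
```

View pics/w12.png

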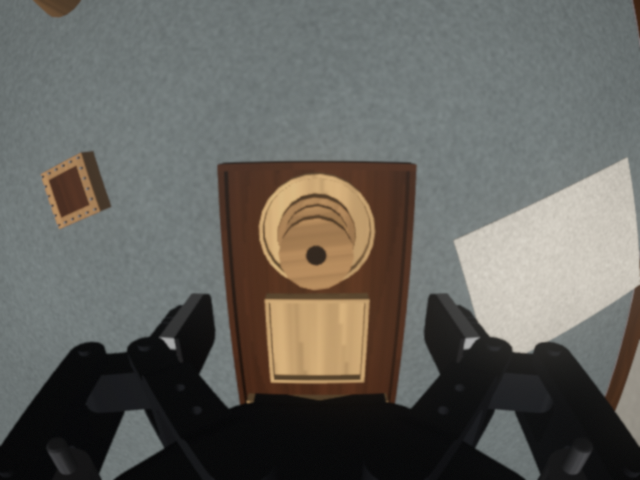

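View pics/s12.png

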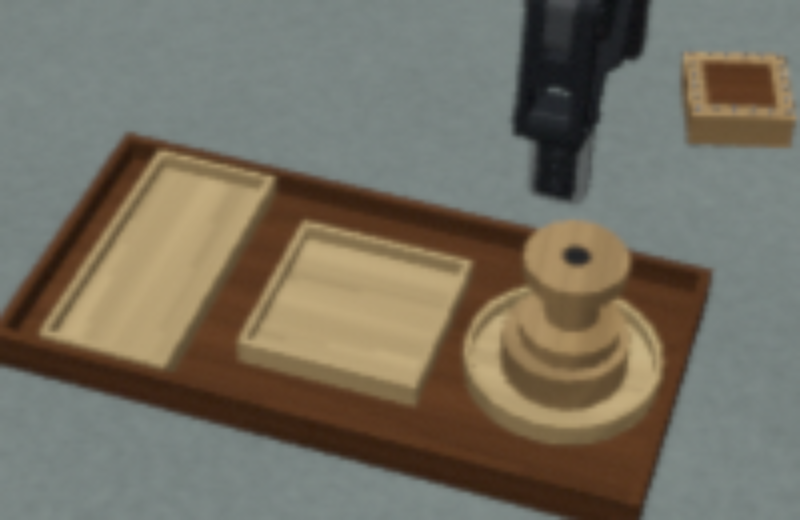

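```bash
python3 -m pendant '[[[0.15,-0.95,0],0,-1],[[0.15,-0.95,0],0,-1],[[0.15,-0.95,0],0,-1],[[0.15,-0.95,0],0,-1],[[0.15,-0.95,0],0,-1],[[0.15,-0.95,0],0,-1],[[0.15,-0.95,0],0,-1],[[0.15,-0.95,0],0,-1],[[0.15,-0.95,0],0,-1],[[0.15,-0.95,0],0,-1],[[0.15,-0.95,0],0,-1]]'
python3 -m pendant '[[[0,0,0.5],-0.9,-1],[[0,0,0.5],-0.9,-1],[[0,0,0],-0.93,-1],[[0,0,0],0,-1]]'
python3 - <<'E'
from h import *
c=env.read_camera("wrist"); im=c["color"].copy()
a=np.radians(9.9)
for z,col in((0,(0,255,0)),(.02,(0,0,255))):
    P=np.array([[-1,-1],[1,-1],[1,1],[-1,1]])*.026@np.array([[np.cos(a),np.sin(a)],[-np.sin(a),np.cos(a)]])+[.432,.173]
    cv2.polylines(im,[np.array([wproj(c,[*p,z]) for p in P]).round().astype(int)],True,col,1)
cv2.imwrite("pics/w13.png",im)
plan([.432,.173,.003],a)
E
```

```text
clock: 25.72
tcp_pos: [0.4312, 0.1729, 0.1364]
orientation: [-0.0, 0.746, 0.666, -0.0]
wrist_force: [-0.1, -0.4, -0.0]
finger_gap: 0.0857
clock: 26.22
tcp_pos: [0.432, 0.1729, 0.1167]
orientation: [-0.0, 0.644, 0.765, -0.0]
wrist_force: [-0.3, -0.2, -0.7]
finger_gap: 0.0858
tcp [0.4322 0.1729 0.1169] jawyaw 9.78 tilt z [-0.  0. -1.]
shift mm tool [ 1.000e-01 -2.000e-01  1.139e+02] shares [ 0.01 -0.01  5.69]
turn deg about tool z -0.12 shares -0.02
```

View pics/w13.png

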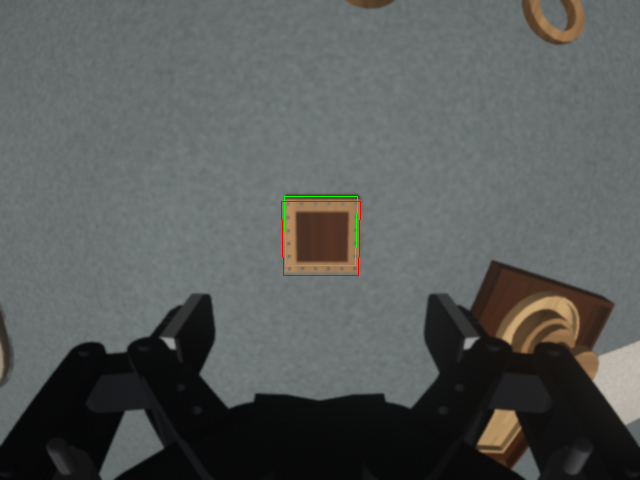

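```bash
python3 -m pendant '[[[0,0,0.9],0,-1],[[0,0,0.9],0,-1],[[0,0,0.9],0,-1],[[0,0,0.9],0,-1],[[0,0,0.9],0,-1],[[0,0,0.7],0,-1],[[0,0,0.4],0,-1],[[0,0,0.1],0,-1],[[0,0,0],0,-1]]'
python3 -m pendant '[[[0,0,0],0,0],[[0,0,0],0,1],[[0,0,0],0,1],[[0,0,0],0,1],[[0,0,0],0,1],[[0,0,0],0,1]]' 40
python3 -m pendant '[[[0,0,-0.4],0,1],[[0,0,-0.9],0,1],[[0,0,-0.9],0,1],[[0,0,-0.9],0,1],[[0,0,-0.9],0,1],[[0,0,-0.9],0,1],[[0,0,0],0,1]]'
python3 - <<'E'
from h import *
c=env.read_camera("wrist"); cv2.imwrite("pics/w14.png",c["color"])
plan([.625,.0205,.1],np.radians(-6.5))
E
```

```text
clock: 27.4
tcp_pos: [0.4329, 0.1729, 0.0032]
orientation: [0.0, 0.644, 0.765, 0.0]
wrist_force: [0.0, -0.2, 0.1]
finger_gap: 0.0856
clock: 28.15
tcp_pos: [0.4331, 0.1729, 0.0035]
orientation: [0.0, 0.644, 0.765, 0.001]
wrist_force: [-0.7, -1.0, 6.2]
finger_gap: 0.0508
clock: 29.02
tcp_pos: [0.4336, 0.173, 0.1022]
orientation: [0.001, 0.644, 0.765, 0.001]
wrist_force: [0.4, 0.7, -0.4]
finger_gap: 0.051
tcp [0.433  0.1729 0.1013] jawyaw 9.87 tilt z [ 0.001  0.    -1.   ]
shift mm tool [-183.   163.     1.5] shares [-9.15  8.15  0.07]
turn deg about tool z 16.37 shares 2.73
```

View pics/w14.png

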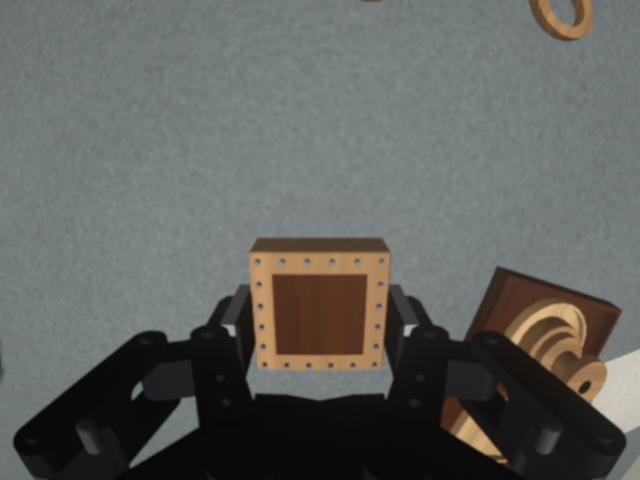

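```bash
python3 -m pendant '[[[-0.91,0.81,0],0,1],[[-0.91,0.81,0],0,1],[[-0.91,0.81,0],0,1],[[-0.91,0.81,0],0,1],[[-0.91,0.81,0],0,1],[[-0.91,0.81,0],0,1],[[-0.91,0.81,0],0,1],[[-0.91,0.81,0],0,1],[[-0.91,0.81,0],0,1],[[-0.91,0.81,0],0,1]]'
python3 -m pendant '[[[0,0,0],0.9,1],[[0,0,0],0.9,1],[[0,0,0],0.93,1],[[0,0,0],0,1]]'
python3 - <<'E'
from h import *
c=env.read_camera("wrist"); im=c["color"].copy()
a=np.radians(-6.5)
P=np.array([[-1,-1],[1,-1],[1,1],[-1,1]])*.038@np.array([[np.cos(a),np.sin(a)],[-np.sin(a),np.cos(a)]])+[.625,.0205]
cv2.polylines(im,[np.array([wproj(c,[*p,.02]) for p in P]).round().astype(int)],True,(0,0,255),1)
cv2.imwrite("pics/w15.png",im)
plan([.625,.0205,.017],a)
E
```

```text
clock: 30.32
tcp_pos: [0.6245, 0.0197, 0.1004]
orientation: [-0.0, 0.644, 0.765, -0.0]
wrist_force: [0.4, 0.3, -1.3]
finger_gap: 0.0509
clock: 30.82
tcp_pos: [0.6238, 0.0204, 0.1004]
orientation: [-0.0, 0.746, 0.666, -0.0]
wrist_force: [-0.3, 0.1, -1.7]
finger_gap: 0.0507
tcp [0.6237 0.0205 0.1005] jawyaw -6.44 tilt z [-0.  0. -1.]
shift mm tool [ 0.1  1.3 83.5] shares [0.01 0.07 4.17]
turn deg about tool z 0.06 shares 0.01
```

View pics/w15.png

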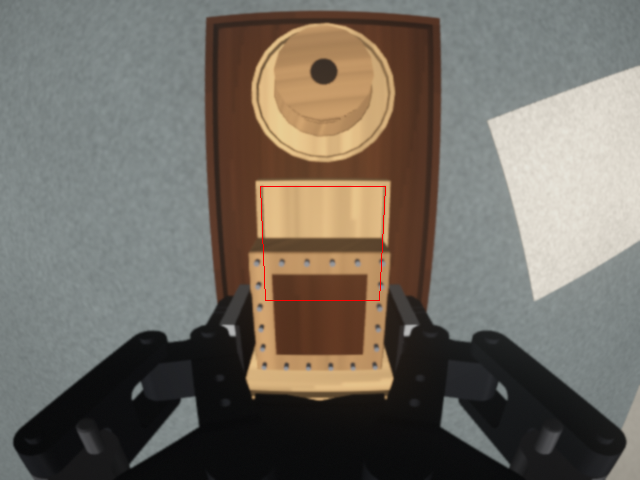

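```bash
python3 -m pendant '[[[0,0.05,0.9],0,1],[[0,0,0.9],0,1],[[0,0,0.9],0,1],[[0,0,0.7],0,1],[[0,0,0.4],0,1],[[0,0,0.25],0,1],[[0,0,0.1],0,1],[[0,0,0],0,1]]'
python3 - <<'E'
from h import *
plan([.625,.0205,.0165],np.radians(-6.5))
c=env.read_camera("wrist"); cv2.imwrite("pics/w16.png",c["color"])
E
```

```text
clock: 31.88
tcp_pos: [0.6247, 0.0211, 0.0183]
orientation: [0.0, 0.746, 0.666, 0.0]
wrist_force: [-0.4, -0.3, -0.1]
finger_gap: 0.0511
tcp [0.6247 0.0211 0.0183] jawyaw -6.5 tilt z [ 0.001  0.    -1.   ]
shift mm tool [-0.6  0.4  1.8] shares [-0.03  0.02  0.09]
turn deg about tool z 0.0 shares 0.0
```

View pics/w16.png

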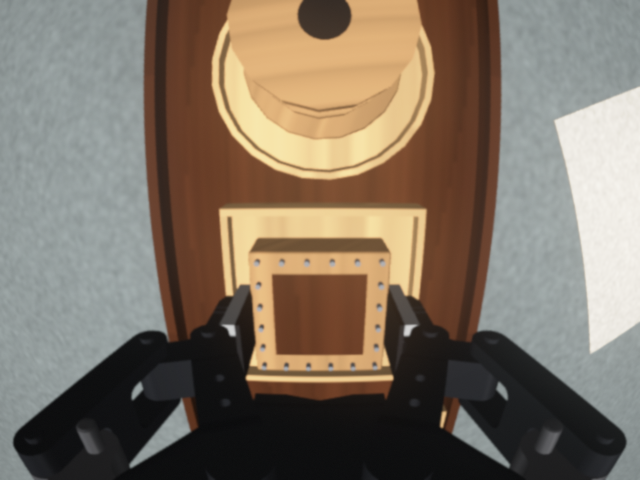

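```bash
python3 -m pendant '[[[0,0,0.08],0,1],[[0,0,0.03],0,1],[[0,0,0],0,0.2],[[0,0,0],0,-0.3],[[0,0,0],0,-0.5],[[0,0,0],0,-0.55]]'
python3 -m pendant '[[[0,0,-0.4],0,-0.55],[[0,0,-0.8],0,-0.55],[[0,0,-1],0,-1],[[0,0,-1],0,-1],[[0,0,-1],0,-1],[[0,0,-1],0,-1],[[0,0,0],0,-1]]'
python3 - <<'E'
from h import *
c=env.read_camera("wrist"); cv2.imwrite("pics/w17.png",c["color"])
plan([.44,-.3685,.12],np.radians(96.5))
print(env.get_state()["joint_pos"])
E
```

```text
clock: 32.67
tcp_pos: [0.6244, 0.0211, 0.0158]
orientation: [0.0, 0.746, 0.666, 0.0]
wrist_force: [-0.7, 0.1, -0.0]
finger_gap: 0.0657
clock: 33.55
tcp_pos: [0.6262, 0.021, 0.1228]
orientation: [0.002, 0.746, 0.666, 0.002]
wrist_force: [0.2, -0.4, 0.6]
finger_gap: 0.0855
tcp [0.6253 0.0211 0.1213] jawyaw -6.51 tilt z [ 0.003 -0.    -1.   ]
shift mm tool [-408.1 -139.9    0.8] shares [-20.4   -7.     0.04]
turn deg about tool z 76.99 shares 12.83
[-9.45819154e-02  4.57583159e-01 -1.37078362e-02  1.09651311e+00
  1.01793004e-04  1.58976978e+00]
```

View pics/w17.png

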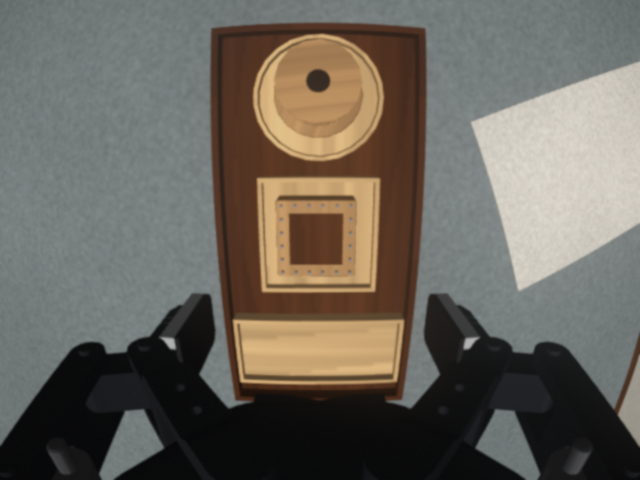

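```bash
python3 -m pendant '[[[-0.97,-0.333,0],0,-1],[[-0.97,-0.333,0],0,-1],[[-0.97,-0.333,0],0,-1],[[-0.97,-0.333,0],0,-1],[[-0.97,-0.333,0],0,-1],[[-0.97,-0.333,0],0,-1],[[-0.97,-0.333,0],0,-1],[[-0.97,-0.333,0],0,-1],[[-0.97,-0.333,0],0,-1],[[-0.97,-0.333,0],0,-1],[[-0.97,-0.333,0],0,-1]]'
python3 -m pendant '[[[-0.97,-0.333,0],0,-1],[[-0.97,-0.333,0],0,-1],[[-0.97,-0.333,0],0,-1],[[-0.97,-0.333,0],0,-1],[[-0.97,-0.333,0],0,-1],[[-0.97,-0.333,0],0,-1],[[-0.97,-0.333,0],0,-1],[[-0.97,-0.333,0],0,-1],[[-0.97,-0.333,0],0,-1],[[-0.97,-0.333,0],0,-1]]'
python3 -m pendant '[[[0,0,0],-0.95,-1],[[0,0,0],-0.95,-1],[[0,0,0],-0.95,-1],[[0,0,0],-0.95,-1],[[0,0,0],-0.95,-1],[[0,0,0],-0.95,-1],[[0,0,0],-0.95,-1],[[0,0,0],-0.95,-1],[[0,0,0],-0.95,-1]]'
python3 -m pendant '[[[0,0,0],-0.95,-1],[[0,0,0],-0.95,-1],[[0,0,0],-0.95,-1],[[0,0,0],-0.95,-1],[[0,0,0],-0.95,-1],[[0,0,0],-0.95,-1],[[0,0,0],-0.95,-1],[[0,0,0],-0.95,-1],[[0,0,0],-0.95,-1],[[0,0,0],0,-1]]'
python3 - <<'E'
from h import *
c=env.read_camera("wrist"); im=c["color"].copy()
a=np.radians(6.5)
for z,col in((0,(0,255,0)),(.022,(0,0,255))):
    P=np.array([[-50,0],[-35,-15],[35,-15],[50,0],[35,15],[-35,15]])*.001@np.array([[np.cos(a),np.sin(a)],[-np.sin(a),np.cos(a)]])+[.4395,-.3685]
    cv2.polylines(im,[np.array([wproj(c,[*p,z]) for p in P]).round().astype(int)],True,col,1)
cv2.imwrite("pics/w18.png",im)
plan([.4395,-.3685,.005],np.radians(96.5))
E
```

```text
clock: 34.98
tcp_pos: [0.5268, -0.1838, 0.1197]
orientation: [0.0, 0.746, 0.666, 0.0]
wrist_force: [0.0, 0.0, 0.2]
finger_gap: 0.0853
clock: 36.22
tcp_pos: [0.4386, -0.369, 0.1197]
orientation: [-0.0, 0.746, 0.666, 0.0]
wrist_force: [-0.1, -0.4, 0.2]
finger_gap: 0.0854
clock: 37.35
tcp_pos: [0.439, -0.3684, 0.1196]
orientation: [-0.0, 0.383, 0.924, 0.0]
wrist_force: [-0.6, -0.2, -0.5]
finger_gap: 0.0852
clock: 38.6
tcp_pos: [0.439, -0.3683, 0.1196]
orientation: [-0.0, -0.053, 0.999, 0.0]
wrist_force: [0.5, -0.0, -0.6]
finger_gap: 0.0856
tcp [ 0.4391 -0.3682  0.1196] jawyaw 95.98 tilt z [ 0.  0. -1.]
shift mm tool [ -0.4  -0.3 114.6] shares [-0.02 -0.02  5.73]
turn deg about tool z -0.52 shares -0.09
```

View pics/w18.png

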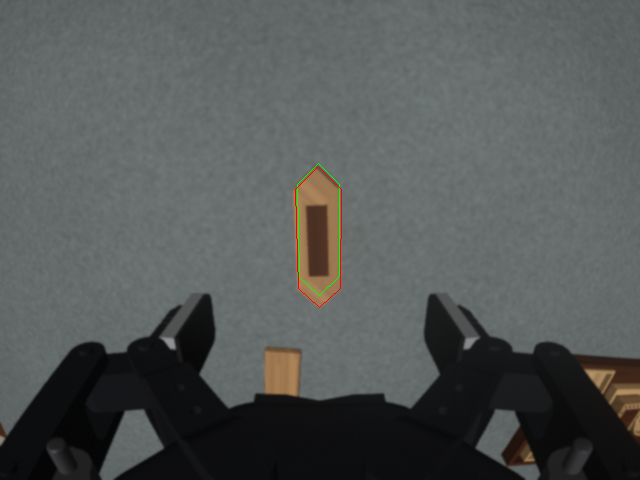

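```bash
python3 -m pendant '[[[-0.02,0,0.9],-0.09,-1],[[0,0,0.9],0,-1],[[0,0,0.9],0,-1],[[0,0,0.9],0,-1],[[0,0,0.9],0,-1],[[0,0,0.7],0,-1],[[0,0,0.35],0,-1],[[0,0,0.08],0,-1],[[0,0,0],0,-1]]'
python3 -m pendant '[[[0,0,0],0,0],[[0,0,0],0,1],[[0,0,0],0,1],[[0,0,0],0,1],[[0,0,0],0,1],[[0,0,0],0,1],[[0,0,0],0,1]]' 40
python3 -m pendant '[[[0,0,-0.4],0,1],[[0,0,-0.9],0,1],[[0,0,-0.9],0,1],[[0,0,-0.9],0,1],[[0,0,-0.9],0,1],[[0,0,-0.9],0,1],[[0,0,0],0,1]]'
python3 - <<'E'
from h import *
c=env.read_camera("wrist"); cv2.imwrite("pics/w19.png",c["color"])
plan([.614,-.0742,.1],np.radians(83.5)); print(env.get_state()["joint_pos"])
E
```

```text
clock: 39.78
tcp_pos: [0.4399, -0.3681, 0.0075]
orientation: [0.0, -0.058, 0.998, -0.0]
wrist_force: [0.0, 0.6, -0.8]
finger_gap: 0.0854
clock: 40.65
tcp_pos: [0.4399, -0.3681, 0.0075]
orientation: [0.0, -0.058, 0.998, -0.0]
wrist_force: [0.7, -0.2, 6.6]
finger_gap: 0.0292
clock: 41.52
tcp_pos: [0.4402, -0.3683, 0.1063]
orientation: [0.001, -0.058, 0.998, -0.001]
wrist_force: [-0.6, -0.2, -0.3]
finger_gap: 0.0288
tcp [ 0.4397 -0.3678  0.1052] jawyaw 96.63 tilt z [ 0. -0. -1.]
shift mm tool [-207.   271.5    5.2] shares [-10.35  13.58   0.26]
turn deg about tool z 13.13 shares 2.19
[-8.36677650e-01  3.76272316e-01 -1.81315633e-01  1.01265109e+00
  1.10159738e-04 -9.52425722e-01]
```

View pics/w19.png

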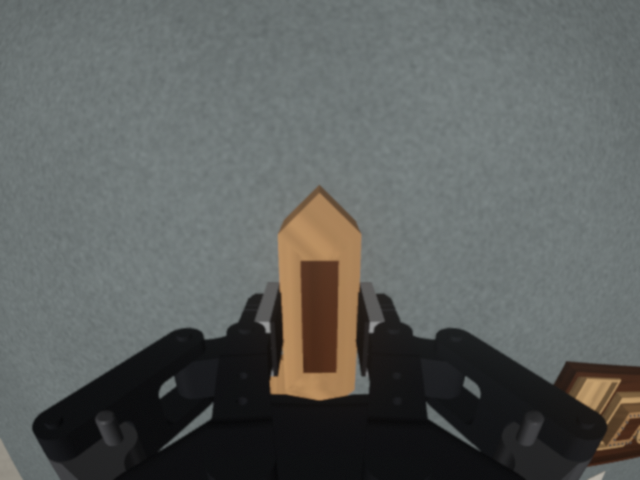

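```bash
python3 -m pendant '[[[-0.74,0.97,0],0,1],[[-0.74,0.97,0],0,1],[[-0.74,0.97,0],0,1],[[-0.74,0.97,0],0,1],[[-0.74,0.97,0],0,1],[[-0.74,0.97,0],0,1],[[-0.74,0.97,0],0,1]]'
python3 -m pendant '[[[-0.74,0.97,0],0,1],[[-0.74,0.97,0],0,1],[[-0.74,0.97,0],0,1],[[-0.74,0.97,0],0,1],[[-0.74,0.97,0],0,1],[[-0.74,0.97,0],0,1],[[-0.74,0.97,0],0,1],[[0,0,0],0.8,1],[[0,0,0],0.7,1],[[0,0,0],0.68,1],[[0,0,0],0,1]]'
python3 - <<'E'
from h import *
c=env.read_camera("wrist"); im=c["color"].copy()
a=np.radians(-6.5)
P=np.array([[-1,-1],[1,-1],[1,1],[-1,1]])*[.062,.027]@np.array([[np.cos(a),np.sin(a)],[-np.sin(a),np.cos(a)]])+[.614,-.0742]
cv2.polylines(im,[np.array([wproj(c,[*p,.02]) for p in P]).round().astype(int)],True,(0,0,255),1)
cv2.imwrite("pics/w20.png",im)
plan([.614,-.0742,.022],np.radians(83.5))
E
```

```text
clock: 42.45
tcp_pos: [0.5264, -0.2197, 0.1036]
orientation: [-0.001, -0.058, 0.998, 0.001]
wrist_force: [0.2, -0.5, -0.8]
finger_gap: 0.0291
clock: 43.82
tcp_pos: [0.6132, -0.0738, 0.1037]
orientation: [-0.001, 0.056, 0.998, 0.0]
wrist_force: [0.4, 0.0, 0.3]
finger_gap: 0.0289
tcp [ 0.6134 -0.0738  0.1039] jawyaw 83.63 tilt z [-0.002  0.001 -1.   ]
shift mm tool [-0.8 -0.3 81.9] shares [-0.04 -0.02  4.1 ]
turn deg about tool z 0.13 shares 0.02
```

View pics/w20.png

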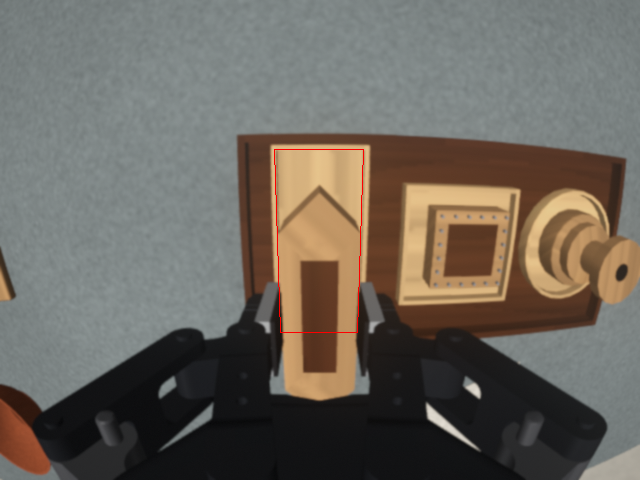

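```bash
python3 -m pendant '[[[-0.04,0,0.9],0,1],[[0,0,0.9],0,1],[[0,0,0.9],0,1],[[0,0,0.7],0,1],[[0,0,0.4],0,1],[[0,0,0.2],0,1],[[0,0,0.1],0,1],[[0,0,0],0,1]]'
python3 - <<'E'
from h import *
plan([.614,-.0742,.0205],np.radians(83.5))
c=env.read_camera("wrist"); cv2.imwrite("pics/w21.png",c["color"])
E
```

```text
clock: 44.88
tcp_pos: [0.6152, -0.0742, 0.0235]
orientation: [0.0, 0.056, 0.998, -0.0]
wrist_force: [0.3, -0.0, 0.1]
finger_gap: 0.0291
tcp [ 0.6152 -0.0742  0.0235] jawyaw 83.55 tilt z [ 0.001 -0.    -1.   ]
shift mm tool [ 1.2 -0.1  3. ] shares [ 0.06 -0.01  0.15]
turn deg about tool z 0.05 shares 0.01
```

View pics/w21.png

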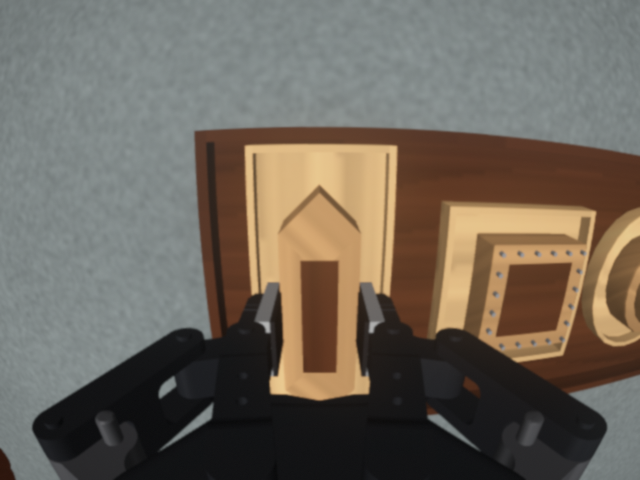

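```bash
python3 -m pendant '[[[0,0,0.1],0,1],[[0,0,0.05],0,1],[[0,0,0],0,1],[[0,0,0],0,0.4],[[0,0,0],0,0.1],[[0,0,0],0,0],[[0,0,0],0,0]]'
python3 -m pendant '[[[0,0,-0.3],0,0],[[0,0,-0.8],0,0],[[0,0,-1],0,0],[[0,0,-1],0,-0.5],[[0,0,-1],0,-1],[[0,0,-1],0,-1],[[0,0,-1],0,-1],[[0,0,-1],0,-1],[[0,0,0],0,-1],[[0,0,0],0,-1]]'
python3 - <<'E'
from h import *
c=env.read_camera("wrist"); cv2.imwrite("pics/w22.png",c["color"])
t=env.read_camera("scene"); cv2.imwrite("pics/s22.png",cv2.resize(t["color"][180:340,60:560],None,fx=1.6,fy=1.6))
E
```

```text
clock: 45.8
tcp_pos: [0.6149, -0.0741, 0.0201]
orientation: [0.0, 0.056, 0.998, 0.0]
wrist_force: [0.8, 0.1, -0.3]
finger_gap: 0.0424
clock: 47.05
tcp_pos: [0.6147, -0.0741, 0.1621]
orientation: [0.0, 0.056, 0.998, 0.0]
wrist_force: [-0.8, -0.6, 0.4]
finger_gap: 0.0857
```

View pics/w22.png

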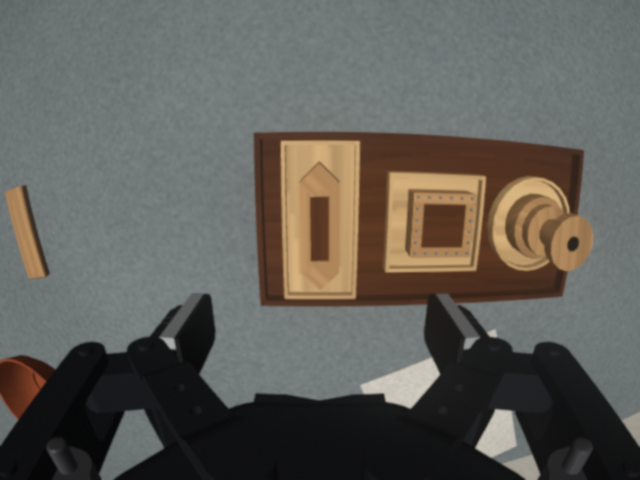

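View pics/s22.png

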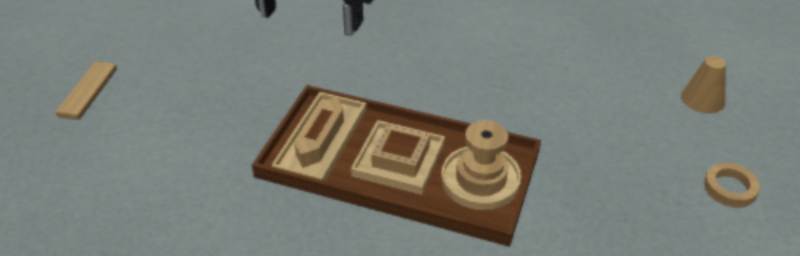

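Both views show all four parts seated and the decoys untouched. Handing in.

```bash
python3 -c "
from h import *
s=env.get_state(); print(s['clock'],s['finger_gap'],s['wrist_force'].round(2)); print(env.hand_in())"
```

```text
47.15 0.0851486508129797 [-0.8  -0.83 -1.04]
the job is handed in; nothing more can be done
None
```

I packed the kit and handed it in at 47 s. The whorl went flat into the round well first, and the bobbin then stood upright on it. After that the loom went into the square well and the shuttle into the long well.

- **Final pictures:** The last wrist and scene pictures show all four parts seated, level and near the middle of their wells. The gripper was open about 160 mm above the table, touching nothing. The cone and ring (scene view) and the slat (both views) are upright or lying where they were.
- **Placement accuracy:** I judged it from the pictures and the tool position at release, and did not measure the final part poses separately. At release, the bobbin was about 1 mm from the whorl's centre.
- **Disagreements:** The top camera read x about 2–3 mm short compared with the wrist camera, and I corrected for it. Some of the network outlines were wrong, for example calling a well the shuttle, so I measured by colour instead.
- **Checks that failed:** None failed.

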